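# Extend the telescopic hood brush and hold it ready

### The job

Get the telescopic cleaning brush ready for the cooker hood: with the brush lying in its wooden cradle, push the red release button all the way in, then pull the brush rod out past its first stop to the second stop, the end of its travel. Then lift the extended brush out of the cradle and finish still holding it in the gripper, steady and roughly level, raised at least 10 cm above where it lay. Leave everything else on the worktop where it stands.

Things in the scene. Friction and masses are not known exactly. Their poses are not given: they have to be found in the camera images.
- cradle: Dark wooden cradle fixed to the worktop: base board 230 x 80 x 12 mm, two upright slotted end plates 12 mm thick, 70 wide, centred 86 mm either side of the middle along x; slots 32 mm wide, open at the top, slot floor 46 mm and plate tops 72 mm above the worktop. Origin: centre of the underside; x runs along the brush towards its head (roughly the robot's left), z up.
- brush: White square handle of the brush, 200 mm long, 28 x 28 mm, loose in the cradle slots along the cradle's x. Origin: on its axis, halfway along, 60 mm above the worktop; x points to the brush head, z up. Two grey flanges (46 wide, 36 high, 5 mm thick), 75.5 mm either side of the origin, lie just inside the end plates: the cradle holds the handle back when the rod is pulled.
- balance (a point): Point on the handle's axis, 45 mm from the brush origin towards the head, about where the extended brush balances; the handle's bare sides (28 mm apart) can be gripped here from above to lift it straight up. The whole brush weighs 0.22 to 0.45 kg.
- button_top (a point): Centre of the top face of the round red release button, 18 mm across, on the handle's upper side 35 mm from the brush origin away from the head; it stands 8 mm proud and goes in 6 mm, straight down.
- release (a joint): How far the red button is pressed, in m: 0 out, 0.006 fully in. Takes about 3 to 4 N and stays in when let go. While it is out the rod is locked; pressed by 0.0045 or more the rod is free.
- pull_grip (a point): Centre of the square blue sleeve on the rod, 40 mm long, 22 x 22 mm; moves with the rod. Retracted, it is 140 mm from the brush origin towards the head, 20 mm clear of the handle's end. Behind it the rod is round aluminium, 14 mm; from 30 to 105 mm beyond its centre is the round blue and white bristle head, 44 mm across.
- rod (a joint): How far the rod is pulled out along the brush's x, in m: 0 retracted; first stop, a springy click at 0.054 to 0.066 (pull through it, under 12 N); another click at 0.106 to 0.118, then the hard second stop at 0.12, where that click keeps it from sliding back. Else it slides with about 1.5 N. At the handle's mouth an orange ring shows from the first stop on, a green ring at the second.
- mug: Blue ceramic mug, 80 mm across, 95 mm high, a bystander; origin at the centre of its underside.
- spice: Amber spice jar with red lid, 48 mm across, 100 mm high, a bystander; origin at the centre of its underside.
- pepper: Clear jar with black lid, 48 mm across, 110 mm high, a bystander; origin at the centre of its underside.
- bowl: White bowl, 150 mm across, 65 mm high, a bystander; origin at the centre of its underside.
- sponge: Yellow sponge block, 100 x 65 x 30 mm, a bystander; origin at the centre of its underside.
- spatula: Spatula with a wooden handle lying flat along its x, a bystander; origin on its underside.
Things that resemble listed ones, but are neither listed nor needed, are in the scene too. Of the things like the cradle, leave any that is grey; of the rest the larger one is meant.

How it is judged:
On the way, in this order (a step that is already met when the one before it is completed fails the run):
1. the red button is pressed in with the rod still retracted (value of joint release above 0.0045 m and value of joint rod below 0.02 m), for 0.1 s.
2. the rod is out at the second stop while the brush lies in the cradle (value of joint rod above 0.115 m and z of brush in the frame of cradle below 0.08 m), for 0.2 s.
At the end, for the whole second after the job is handed in: The rod is at the second stop (out by more than 113 of 120 mm), the brush is held by the fingers (more than 3 N), clear of the cradle, its origin more than 150 mm above the worktop (it starts at 60) and its sleeve more than 90 mm, level within 25 degrees, and still (under 30 mm/s and 0.3 rad/s) (value of joint rod above 0.113 m and height (world z) of brush above 0.15 m and height (world z) of pull_grip above 0.09 m and angle between brush's own x axis and vertical between 1.13 and 2.01 rad and contact force between the fingers and brush above 3 N and contact force between brush and cradle below 0.1 N and linear speed of brush below 0.03 m/s and angular speed of brush below 0.3 rad/s); the arm keeps its last pose, push and grip.
It fails at once if a bystander is pushed more than 30 mm (distance of any of mug, spice, pepper, bowl, sponge, spatula from where it was at the start of the episode above 0.03 m).
It also fails if it takes over 50 s, if anything falls off the work surface, if the arm or the gripper's body presses on something with over 40 N, if the wrist force passes 120 N, or if a joint passes its speed limit or range.

### The arm

A 6-joint arm with a two-finger parallel gripper is mounted at the origin on the work surface. World frame = base frame: x ahead of the robot, y to its left, z up, the work surface at z = 0. Lengths are in m, angles in rad, forces in N, time in s.
With the tool pointing down it reaches from about 0.275 to 0.75 m from the base axis. Payload 10.2 kg.
Tool frame: the origin (TCP) lies midway between the tips of the shut fingers; the grasp point (between the pads) lies 19 mm behind it (env.hold_point_z is the distance from the TCP to the grasp point, in m); z points along the fingers, y is the line along which they close (so a half turn about z gives the same grasp; the last joint's range is limited). The gripper opens to 85 mm and grips with 20 to 120 N. Pads are 22 mm wide; open, the fingers measure 114 mm over their backs; the gripper's body (76 mm by 85 mm) begins 54 mm behind the grasp point. The pads swing forward as they close: fully open they stand 13 mm farther back than shut.
Start: joints at [-0.223, 0.313, 1.498, -0, 1.331, -0.223], TCP at [0.525, -0, 0.231] pointing down, gripper open.
Joint ranges: [-2.94, 2.94], [-0.97, 2.17], [0.19, 2.56], [-1.23, 4.37], [0.02, 3.11], [-2.88, 2.88]. Speed limits (rad/s): [2.39, 2.39, 3.01, 3.14, 3.14, 3.14].

### API

Orientations are given as a unit quaternion [x, y, z, w].
In Python, from bench import env, kinematics, monitor, eyes, job gives the robot as it stands. The module is installed in compiled form; this text tells all that it offers. Calls block until the motion is done:
- env.reach(position, orientation): joint-space move of the TCP to a pose.
- env.movel(position, velocity=0.15, frame=None, guard=None): straight line of the TCP; frame=None keeps the orientation; velocity is the mean speed in m/s. With guard (N) it stops when the force on the tool has changed by that much, and returns True; else False.
- env.set_joints(angles): joint-space move.
- env.release() and env.close_gripper(effort=None): open the fingers fully, or close them until they stop; effort is the grip in N (None keeps the last).
- env.hold(seconds).
- kinematics.ik(position, orientation): joint angles nearest the present ones, or None.
- monitor.sense(): the state.
- eyes.grab_frame(name): name is "scene" or "side" or "wrist"; returns a dict with "frame" (384x512x3 uint8, red, green, blue), "mtx" (3x3 intrinsics, pixels), "view" (4x4, takes a point from world to camera coordinates). Camera axes: x right, y down, z forward; pixel columns grow to the right and rows downward; lengths in m; the calibration is good to about 2 mm. A picture is of the moment at which its call begins. There is no depth.
A pose or a line that the arm cannot do raises env.MotionError and nothing moves.
- job.hand_in(): hands the job in; it is judged then, once.
The state is a dict: "clock": time; "joints": joint angles; "qvel": joint speeds; "joint_efforts": joint torques, N m; "position": TCP position; "ee_rot": TCP orientation; "contact_force": force on the tool from outside, world axes, zero at the start; "ft_torque": the same for the moment, N m; "finger_gap": opening from 0.0 (shut) to 1.0 (fully open); "gripper_force": force on a finger pad.
Only numpy, scipy, OpenCV 4.12 (cv2) and the standard library are available. Lean on these libraries where they do the work, as an engineer would, in place of code of your own. Each camera call takes 0.05 s, during which the arm holds its last target. There are 200 camera calls.

## Working session

There is one attempt and no reset: what is moved stays moved. The work goes in short steps, each a Python script; the robot and the scene stay as the last script left them, time stands still between calls to the robot, and variables do not carry over. Pictures are saved under pics/ and viewed, at most 10 in all, crops included, and the job is handed in when it is done.

```bash
mkdir -p pics
python3 - <<'E'
from bench import env,eyes,monitor
import cv2,numpy as np,pickle
d={n:eyes.grab_frame(n) for n in("scene","side")}
pickle.dump(d,open("f0.pkl","wb"))
for n in d:
    cv2.imwrite(f"pics/{n}0.png",d[n]["frame"][:,:,::-1])
    V=d[n]["view"];print(n,d[n]["mtx"].round(1).tolist(),(-V[:3,:3].T@V[:3,3]).round(3))
print(monitor.sense()["clock"],env.hold_point_z)
E
```

```text
scene [[499.3, 0.0, 254.8], [0.0, 499.3, 198.2], [0.0, 0.0, 1.0]] [1.383 1.008 1.205]
side [[351.8, 0.0, 254.9], [0.0, 351.8, 185.4], [0.0, 0.0, 1.0]] [ 0.035 -0.788  0.799]
0.1 0.0187
```

View pics/scene0.png

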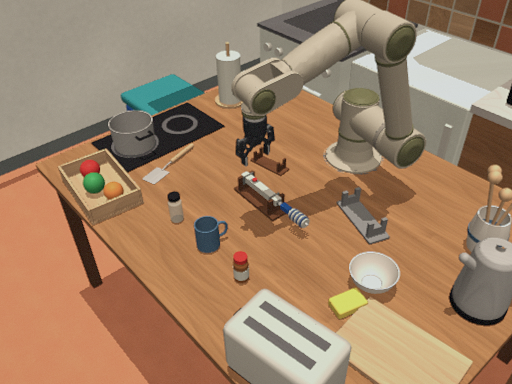

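View pics/side0.png

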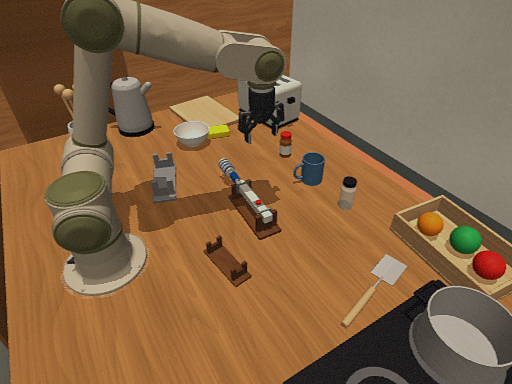

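The scene view shows three cradles: the brown one holding the white brush at (262,195), a smaller empty brown one at (270,163), and a grey one at (363,215). The side view has them at (255,210), (228,260) and (164,178). I choose the larger brown one with the brush. The red things that could pass for the button are the button itself (~(252,180)), the spice lid (240,258) and the red ball (90,168).

```bash
cat > h.py <<'E'
import cv2,numpy as np
def ray(f,p):
    K,V=f["mtx"],f["view"];R=V[:3,:3]
    d=R.T@np.linalg.solve(K,[p[0],p[1],1.]);return -R.T@V[:3,3],d/np.linalg.norm(d)
def plane(f,p,z):
    c,d=ray(f,p);return c+d*(z-c[2])/d[2]
def tri(fa,pa,fb,pb):
    a=[ray(fa,pa),ray(fb,pb)]
    M=[np.eye(3)-np.outer(d,d) for c,d in a]
    x=np.linalg.solve(sum(M),sum(m@c for m,(c,d) in zip(M,a)))
    return x,[round(float(np.linalg.norm(m@(x-c)))*1e3,1) for m,(c,d) in zip(M,a)]
def blobs(f,lo,hi,roi,amin=6):
    x0,y0,x1,y1=roi;h=cv2.cvtColor(f["frame"],cv2.COLOR_RGB2HSV)[y0:y1,x0:x1]
    n,l,s,c=cv2.connectedComponentsWithStats(cv2.inRange(h,lo,hi),connectivity=8)
    return [(int(s[i,4]),(c[i]+[x0,y0]).round(1),s[i,:4]+[x0,y0,0,0]) for i in range(1,n) if s[i,4]>=amin]
def proj(f,P):
    q=f["mtx"]@(f["view"]@np.r_[P,1])[:3];return q[:2]/q[2]
E
python3 - <<'E'
from h import *;import pickle
d=pickle.load(open("f0.pkl","rb"));roi={"scene":(232,165,315,232),"side":(212,152,290,240)}
im=[]
for n in d:
    f=d[n];x0,y0,x1,y1=roi[n]
    im.append(cv2.resize(f["frame"][y0:y0+88,x0:x0+83,::-1],None,fx=4.8,fy=4.8,interpolation=2))
    print(n)
    for nm,lo,hi in(("red",(0,150,110),(6,255,255)),("red2",(174,150,110),(180,255,255)),("blue",(100,120,50),(125,255,255)),("white",(0,0,150),(180,60,255))):
        for b in blobs(f,lo,hi,roi[n]):print(nm,b[0],b[1],b[2])
cv2.imwrite("pics/crop.png",np.hstack(im))
E
```

```text
scene
red 12 [254.5 179. ] [253 178   4   3]
blue 70 [285.  207.4] [280 203  11  11]
white 24 [245.  173.3] [242 171   8   5]
white 168 [260.5 185.8] [246 175  29  22]
white 35 [275.9 197.7] [272 195   9   6]
white 6 [279.5 203. ] [279 202   2   3]
white 14 [291.1 210.1] [289 208   6   6]
white 17 [293.8 212.5] [291 210   7   7]
white 14 [296.9 215.1] [294 213   8   6]
white 17 [300.2 217.4] [297 215   8   7]
white 22 [304.7 221.3] [302 218   6   7]
side
red 22 [258.1 201.7] [256 200   6   5]
blue 54 [233.6 176. ] [230 172   9  11]
white 8 [223.5 160.9] [220 160   8   4]
white 7 [225.9 165.9] [224 165   5   3]
white 7 [227.9 168.9] [226 168   5   3]
white 18 [240.3 181.2] [237 180   8   4]
white 137 [249.4 193.1] [240 184  19  19]
white 48 [260.9 207.5] [254 205  13   6]
white 51 [266.3 213.8] [261 211  11   7]
```

View pics/crop.png

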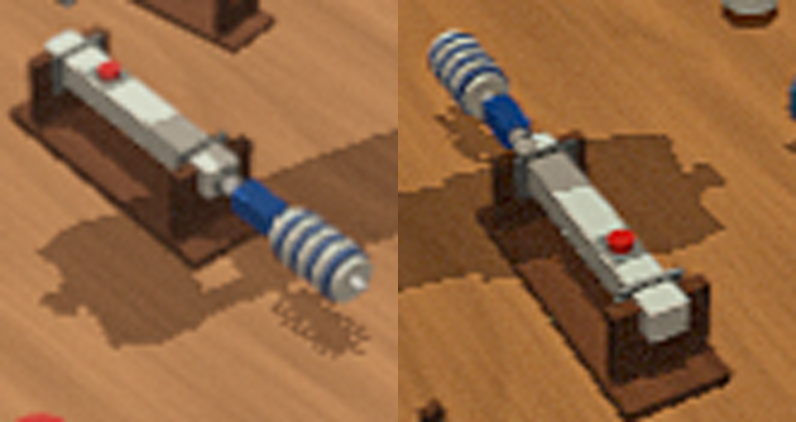

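The close crop confirms it: white handle, red button at scene (254.5,179) and side (258,201.7), blue sleeve at scene (285,207) and side (233.6,176). The striped head is on the far side from the button.

Run:
```python
from h import *;import pickle
from scipy.spatial.transform import Rotation as Ro
d=pickle.load(open("f0.pkl","rb"));s,t=d["scene"],d["side"]
b,e1=tri(s,(254.5,179),t,(258.1,201.7));g,e2=tri(s,(285,207.4),t,(233.6,176))
print(b.round(4),e1,g.round(4),e2,np.linalg.norm((g-b)[:2]),np.degrees(np.arctan2(*(g-b)[1::-1])))
for nm,p in(("small cradle",((270,163),(228,262))),("grey",((363,215),(164,180))),("mug",((208,235),(312,170))),("spice",((240,268),(286,146))),("pepper",((176,208),(347,193)))):
    x,e=tri(s,p[0],t,p[1]);print(nm,x.round(3),e)
from bench import env,eyes,monitor,kinematics
u=(g-b)[:2]/np.linalg.norm((g-b)[:2]);th=np.arctan2(u[1],u[0])
# tool down, closing axis y perpendicular to brush axis: tool x along +-u
c=b[:2]+u*0.06
for k in(0,np.pi):
    R=Ro.from_euler("z",th+k)*Ro.from_euler("x",np.pi)
    print(k,[None if (q:=kinematics.ik([*p,z],R.as_quat())) is None else np.round(q,2).tolist() for p,z in((c,.26),(b[:2],.085),(b[:2]+u*.295,.041),(b[:2]+u*.08,.2))])
```

```text
[ 0.4621 -0.0842  0.079 ] [0.7, 0.7] [0.472  0.0908 0.0621] [3.4, 3.4] 0.17533562691058582 86.74239188434468
small cradle [ 0.293 -0.19   0.009] [2.5, 2.5]
grey [0.267 0.265 0.015] [2.5, 2.5]
mug [0.743 0.    0.041] [0.4, 0.4]
spice [0.756 0.184 0.042] [0.4, 0.4]
pepper [ 0.751 -0.174  0.052] [0.5, 0.5]
0 [[-0.3, 0.16, 1.62, 0.0, 1.37, -0.25], [-0.43, 0.37, 1.84, 0.0, 0.93, -0.37], [0.19, 0.54, 1.71, -0.0, 0.89, 0.25], [-0.26, 0.21, 1.71, 0.0, 1.22, -0.2]]
3.141592653589793 [None, [-0.43, 0.37, 1.84, -0.0, 0.93, 2.77], None, None]
```

The measurements agree with the description: button height 79 mm (82 expected), sleeve 62 mm (60), and 175.3 mm between them (175). I'm moving above for a wrist view.

Run:
```python
from h import *;import pickle
from scipy.spatial.transform import Rotation as Ro
from bench import env,eyes,monitor
th=np.radians(86.74);q=(Ro.from_euler("z",th)*Ro.from_euler("x",np.pi)).as_quat()
env.reach([.4655,-.02,.30],q)
f=eyes.grab_frame("wrist");pickle.dump(f,open("w1.pkl","wb"))
cv2.imwrite("pics/w1.png",f["frame"][:,:,::-1])
V=f["view"];print((-V[:3,:3].T@V[:3,3]).round(3),monitor.sense()["clock"])
print(proj(f,[.4621,-.0842,.082]),proj(f,[.472,.0908,.06]))
for nm,lo,hi in(("red",(0,150,90),(8,255,255)),("blue",(100,120,50),(125,255,255))):
    for b in blobs(f,lo,hi,(0,0,512,384),30):print(nm,*b,plane(f,b[1],.082 if nm=="red" else .071).round(4))
```

```text
[0.469 0.059 0.443] 0.6083
[256.98535156 206.68478968] [256.79747216  60.05561154]
red 130 [256.4 204.5] [251 199  12  13] [ 0.4615 -0.0812  0.082 ]
blue 599 [255.9  57.9] [247  40  18  36] [0.471  0.0922 0.071 ]
```

View pics/w1.png

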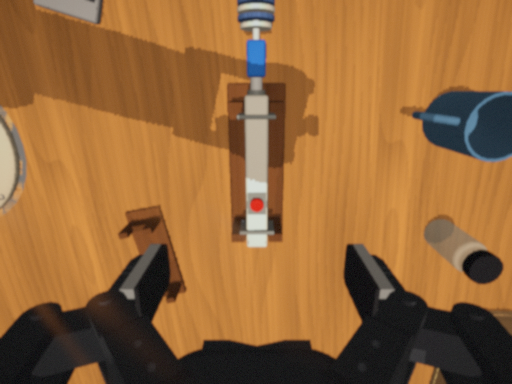

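The wrist view shows the button at (256,204), the sleeve at (256,58), and the cradle square to the gripper. Averaging the two sources puts the button at (0.4617, -0.083) and the sleeve at (0.4713, 0.0917). Next I press the button with the fingers shut.

```bash
cat >> h.py <<'E'
from scipy.spatial.transform import Rotation as Ro
B=np.array([.4617,-.083]);G=np.array([.4713,.0917]);U=(G-B)/np.linalg.norm(G-B)
Q=(Ro.from_euler("z",np.arctan2(U[1],U[0]))*Ro.from_euler("x",np.pi)).as_quat()
E
python3 - <<'E'
from h import *;import pickle
from bench import env,eyes,monitor
def st(m):
    s=monitor.sense();print(m,round(s["clock"],2),s["position"].round(4) if hasattr(s["position"],"round") else s["position"],np.round(s["contact_force"],1),round(s["finger_gap"],3),np.round(s["gripper_force"],1))
env.close_gripper(40);st("shut")
env.reach([*B,.13],Q)
env.movel([*B,.09],velocity=.1);st("above")
print(env.movel([*B,.070],velocity=.015,guard=14));st("pressed")
env.hold(.3);st("held")
env.movel([*B,.13],velocity=.1)
env.reach([*(B-U*.03),.28],Q);st("up")
f=eyes.grab_frame("wrist");cv2.imwrite("pics/w2.png",f["frame"][120:312,160:352,::-1].repeat(3,0).repeat(3,1))
E
```

```text
shut 1.38 [ 0.4655 -0.02    0.3   ] [-0.4  0.1 -0.3] -0.003 0.0
above 2.68 [ 0.4623 -0.083   0.0908] [0.8 0.4 0.6] 0.0 0.0
True
pressed 3.7 [ 0.4618 -0.0832  0.0742] [-3.4  0.4  7.9] 0.001 3.7
held 4.0 [ 0.4618 -0.0832  0.0742] [-1.4  1.   7.4] 0.002 3.7
up 5.37 [ 0.4598 -0.1128  0.2789] [ 0.6  0.5 -0.8] -0.001 0.0
```

View pics/w2.png

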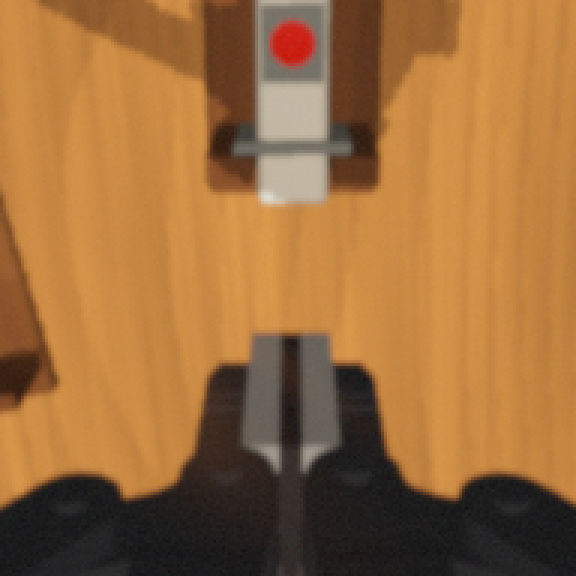

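The wrist crop shows the button flush and red at crop (292,44). The fingertips went down to 74 mm and stopped against a solid force, so it is fully in. Next comes gripping the sleeve and pulling.

Run:
```python
from h import *;import pickle
from bench import env,eyes,monitor
def st(m):
    s=monitor.sense();print(m,round(s["clock"],2),np.round(s["position"],4),np.round(s["contact_force"],1),round(s["finger_gap"],3),np.round(s["gripper_force"],1))
env.release()
env.reach([*G,.16],Q)
print(env.movel([*G,.043],velocity=.12,guard=12));st("down")
env.close_gripper(60);st("grip")
p=np.array(monitor.sense()["position"])
g=env.movel(p+np.r_[U*.127,0],velocity=.05,guard=28);st(f"pull {g}")
print("travel",(np.array(monitor.sense()["position"])-p)[:2]@U)
env.hold(.4);st("held")
d={n:eyes.grab_frame(n) for n in("scene","side")};pickle.dump(d,open("f1.pkl","wb"))
im=[cv2.resize(d[n]["frame"][y:y+110,x:x+100,::-1],None,fx=4,fy=4,interpolation=2) for n,x,y in(("scene",235,165),("side",195,130))]
cv2.imwrite("pics/pull.png",np.hstack(im))
```

```text
False
down 8.27 [0.4717 0.0916 0.0436] [0.2 0.5 1.2] 1.0 0.0
grip 8.87 [0.4714 0.0917 0.0432] [-0.5 -0.5  3.3] 0.241 62.1
pull True 11.18 [0.4775 0.2134 0.0423] [ 0.9 -2.7  1.2] 0.246 61.6
travel 0.12185482643939327
held 11.57 [0.4775 0.2134 0.0423] [ 1.  -3.1  0.5] 0.246 61.7
```

View pics/pull.png

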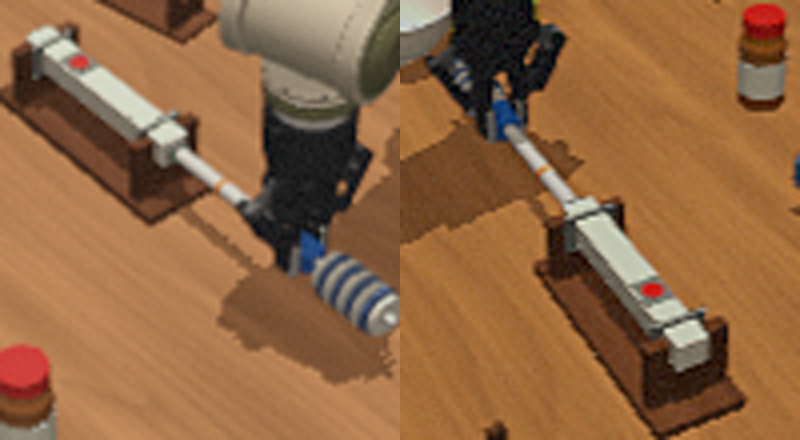

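The two crops show the rod drawn out with the orange ring about halfway along it and the handle still in both slots. The pull stopped on a hard stop after 121.9 mm of travel. I'll let go, rise, and look for the green ring from above.

Run:
```python
from h import *;import pickle
from bench import env,eyes,monitor
env.release()
p=np.array(monitor.sense()["position"])
env.movel([p[0],p[1],.15],velocity=.15)
L=B+U*.08
env.reach([*(L-U*.02),.25],Q)
f=eyes.grab_frame("wrist");pickle.dump(f,open("w3.pkl","wb"))
cv2.imwrite("pics/w3.png",f["frame"][:,:,::-1])
for nm,lo,hi,z in(("red",(0,150,90),(8,255,255),.076),("blue",(100,120,50),(125,255,255),.071),("green",(40,60,40),(90,255,255),.067),("orange",(8,190,150),(22,255,255),.067)):
    for b in blobs(f,lo,hi,(200,0,310,384),6):print(nm,*b,plane(f,b[1],z).round(4))
print(monitor.sense()["clock"],L)
```

```text
red 146 [257.1 216.2] [250 210  15  13] [ 0.4619 -0.0799  0.076 ]
orange 42 [256.5  24. ] [249  23  16   4] [0.4719 0.1159 0.067 ]
14.2417 [ 0.46608949 -0.00312051]
```

View pics/w3.png

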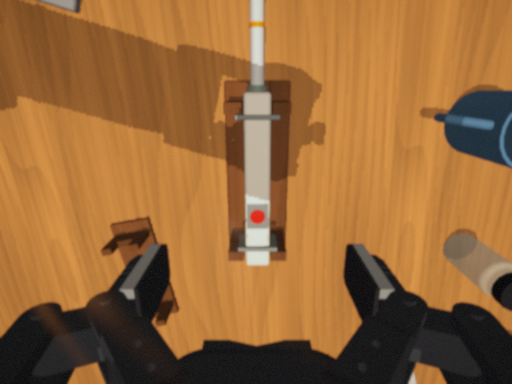

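The wrist view shows the button at (257,216) and the orange ring at (256,24), about 64 mm beyond the handle mouth, which fits full extension. A dark ring sits at the mouth (258,88). I'll confirm by the button-to-sleeve distance in two views, and lift only if it passes.

Run:
```python
from h import *;import pickle
from bench import env,eyes,monitor
def st(m):
    s=monitor.sense();print(m,round(s["clock"],2),np.round(s["position"],4),np.round(s["contact_force"],1),np.round(s["ft_torque"],2),round(s["finger_gap"],3),np.round(s["gripper_force"],1))
w=pickle.load(open("w3.pkl","rb"));print(w["frame"][82:94,257].tolist())
s,t=eyes.grab_frame("scene"),eyes.grab_frame("side")
big=lambda f,roi:max(blobs(f,(100,120,50),(125,255,255),roi,15),key=lambda b:b[0])[1]
a=proj(s,[*(B+U*.295),.06]);b=proj(t,[*(B+U*.295),.06])
R=lambda p:tuple(int(v) for v in(p[0]-12,p[1]-12,p[0]+12,p[1]+12))
pa,pb=big(s,R(a)),big(t,R(b));x,e=tri(s,pa,t,pb)
D=(x[:2]-B)@U;print("sleeve",x.round(4),e,"dist",round(D,4),"expected .295",a,b,pa,pb)
assert D>.287
L=B+U*.081
env.reach([*L,.15],Q)
print(env.movel([*L,.041],velocity=.12,guard=12));st("down")
env.close_gripper(90);st("grip")
env.movel([*L,.07],velocity=.05);st("lift1")
env.movel([*L,.18],velocity=.08);env.hold(.5);st("lift2")
d={n:eyes.grab_frame(n) for n in("scene","side")}
cv2.imwrite("pics/lift.png",np.hstack([cv2.resize(d[n]["frame"][y:y+180,x:x+180,::-1],None,fx=2.2,fy=2.2,interpolation=2) for n,x,y in(("scene",190,90),("side",160,90))]))
```

```text
[[176, 168, 158], [170, 166, 154], [153, 159, 138], [126, 146, 117], [110, 127, 102], [113, 116, 101], [116, 113, 103], [117, 113, 104], [118, 113, 104], [125, 118, 106], [149, 139, 123], [172, 161, 144]]
sleeve [0.4776 0.2121 0.0628] [2.9, 2.9] dist 0.2956 expected .295 [310.00191023 226.31128883] [220.54385849 159.54704765] [309.4 226. ] [219.6 158.7]
False
down 15.89 [ 0.4667 -0.0023  0.0417] [-0.8  0.8  0.6] [-0.04 -0.01  0.04] 0.999 0.0
grip 16.46 [ 0.4664 -0.0022  0.0414] [-0.8  0.6  5.9] [0.06 0.16 0.04] 0.311 89.0
lift1 17.19 [ 0.466  -0.0021  0.0699] [-0.4 -0.9 -3.7] [ 0.    0.03 -0.07] 0.31 88.6
lift2 19.22 [ 0.4661 -0.0021  0.18  ] [ 0.3  0.4 -3.7] [-0.05  0.05 -0.04] 0.319 88.6
```

View pics/lift.png

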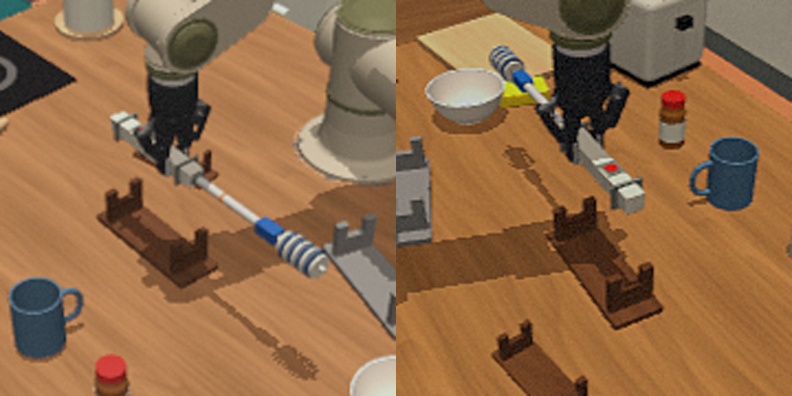

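The crops show the extended brush held level at the balance point, clear of the cradle, with the neighbours undisturbed. The wrist carries 3.7 N with almost no moment. Button to sleeve measured 295.6 mm (295 at the second stop), and the ring pixels at the mouth are green. The tool rose 139 mm, so the brush origin is at about 0.20 m.

Run:
```python
from bench import env,job,monitor
env.hold(.5);s=monitor.sense();print(s["gripper_force"],s["finger_gap"],s["contact_force"])
print(job.hand_in())
```

```text
88.61692786216736 0.3106399060197541 [ 0.31362077  0.0271178  -3.25969401]
the job is handed in; nothing more can be done
None
```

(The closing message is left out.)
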